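# Gauge a carrier plate and preset the clamp

## Robot

A 6-joint arm with a two-finger parallel gripper is mounted at the origin on the work surface. World frame = base frame: x ahead of the robot, y to its left, z up, the work surface at z = 0. Lengths are in m, angles in degrees, forces in N, time in s.
With the tool pointing down it reaches from about 0.4 to 0.825 m from the base axis. Payload 7 kg.
Tool frame: the origin (TCP) lies midway between the tips of the shut fingers; the grasp point (between the pads) lies 19 mm behind it (ctrl.hold_point_z is the distance from the TCP to the grasp point, in m); z points along the fingers, y is the line along which they close (so a half turn about z gives the same grasp; the last joint's range is limited). The gripper opens to 88 mm and grips with 3 to 60 N. Pads are 19 mm wide; open, the fingers measure 130 mm over their backs; the gripper's body (78 mm by 193 mm) begins 47 mm behind the grasp point.
Start: joints at [-51.962, 20.546, 0.682, 0, -70.136, -16.507], TCP at [0.248, -0.628, 0.227] pointing down, gripper open.
Joint ranges: [-176.03, 176.03], [-82.01, 121.73], [-58.28, 71.71], [-173.87, 95.51], [-174.79, -0.11], [-173.66, 173.66]. Speed limits (degrees/s): [136.94, 136.94, 172.46, 180, 180, 180].

## Interface

Orientations are given as [roll, pitch, yaw] about the fixed x, y, z axes, in that order (R = Rz(yaw) Ry(pitch) Rx(roll)).
In Python, from plant import ctrl gives the robot as it stands.
- The arm moves only by the tool apply_moves, never from a script. Its argument "deltas" is a list of rows, each an object with "fingers": the finger opening in mm, from 0 to 87.6; "delta_pos": the shift along the tool's x, y, z in mm, a list of three; "angular": the turn, a rotation vector about the tool's x, y, z in degrees, a list of three. A call has 1 to 10 rows; each row is the pose to reach, as a shift and turn from the pose commanded when the call began, along the tool's axes at that moment; what a row does not reach only later rows make up. A row lasts 1/10 s, in which the tool goes at most 50 mm and 8.59 degrees, less where a joint would pass 70% of its speed; a pose out of reach is approached as far as the arm can. A call with a gripper value outside its range is refused whole. The fingers move at their own pace and stop on an object; the grip force is fixed at half the most. Time passes only in rows, so rows that repeat a pose let the fingers close. It gives the time, the measured TCP pose, the force, the opening and the grip force at its end, in the units of the state.
- ctrl.get_obs(): the state, without advancing time (a new reading comes with each control period).
- ctrl.snapshot(name): name is "scene" or "top" or "wrist"; returns the picture (384x512x3 uint8, red, green, blue); there is no depth.
- ctrl.camera_params(name): a dict with "fx", "fy", "cx", "cy" (pixels), "cam_to_world" (4x4, takes a point from camera to world coordinates); the wrist camera has in their place "mount" (4x4, takes a point from camera to tool coordinates, whose origin is the TCP and whose axes are the flange's). Camera axes: x right, y up, looking along -z (the intrinsics and any distortion apply to the point x, -y, -z); pixel columns grow to the right and rows downward; lengths in m; the calibration is good to about 2 mm. The wrist camera is an equidistant fisheye: a pixel r from the principal point sees the ray r / f radians off the axis. A picture is of the moment at which its call begins: read the wrist's pose just before it. camera_params takes no time and is no camera call.
- ctrl.close_job(): hands the job in; it is judged then, once.
The state is a dict: "clock": time; "joint_pos": joint angles; "qvel": joint speeds; "tau": joint torques, N m; "tool_pos": TCP position; "orientation": TCP orientation; "force": force on the tool from outside, world axes, zero at the start; "moment": the same for the moment, N m; "opening": finger opening in m; "gripper_force": force on a finger pad.
Only numpy, scipy, OpenCV 4.12 (cv2) and the standard library are available. Lean on these libraries where they do the work, as an engineer would, in place of code of your own. Each camera call takes 0.05 s, during which the arm holds its last target. There are 200 camera calls.

## Task

Measure how thick the middle plate in the rack is by pinching it between the fingers, leaving all the plates standing in the rack. Then turn the black knob of the shut screw clamp, regripping as needed, until the gap under its jaw matches that thickness, and let go. Do not disturb the jar, the wrench or the ring.

Things in the scene. Friction and masses are not known exactly. Their poses are not given: they have to be found in the camera images.
- rack: Grey rack fixed to the bench, 125 x 300 x 64 mm. Origin: centre of underside; z up, y along the row (places y = -95, 0, 95 mm; the middle one is y = 0). Plates lean 35 degrees, tops to -x (robot's side): in rack axes their upward direction is (-0.574, 0, 0.819), thickness direction (0.819, 0, 0.574). The rest reaches 44 mm up the slope from the plates' feet; above it both faces are free.
- plate_a_mid (a point): One of three aluminium carrier plates, 60 mm wide (rack y), 110 mm tall, four dark dots on the front, loose in the rack. They differ only in thickness (10 to 26 mm, at least 5 mm apart, not told which) and change places. Point: half-way up the plate (top edge 55 mm farther up the slope), mid-width, 9 mm in front of the rack's sloping rest, so within 3 mm of mid-thickness. Axes parallel to the rack's.
- plate_b_mid (a point): One of three aluminium carrier plates, 60 mm wide (rack y), 110 mm tall, four dark dots on the front, loose in the rack. They differ only in thickness (10 to 26 mm, at least 5 mm apart, not told which) and change places. Point: half-way up the plate (top edge 55 mm farther up the slope), mid-width, 9 mm in front of the rack's sloping rest, so within 3 mm of mid-thickness. Axes parallel to the rack's.
- plate_c_mid (a point): One of three aluminium carrier plates, 60 mm wide (rack y), 110 mm tall, four dark dots on the front, loose in the rack. They differ only in thickness (10 to 26 mm, at least 5 mm apart, not told which) and change places. Point: half-way up the plate (top edge 55 mm farther up the slope), mid-width, 9 mm in front of the rack's sloping rest, so within 3 mm of mid-thickness. Axes parallel to the rack's.
- clamp: Dark steel screw clamp fixed to the bench: base 90 x 170 x 20 mm, two 16 mm posts, a bridge on top (44 x 170 mm, its top 91 mm above the bench), an aluminium jaw bar between base and bridge and a black knob above the bridge. Origin at the centre of its underside, y along its 170 mm length, z up.
- knob_mid (a point): Centre of the round black knurled knob: diameter 54 mm, vertical axis, 34 mm tall (from 99 to 133 mm above the bench; this point is 116 mm above the bench). It turns in place with light friction, does not rise, and stays where it is left.
- screw (a joint): Angle of the knob in rad, 0 at the start (clamp shut). It grows when the knob is turned anticlockwise seen from above, which raises the jaw 20 mm per full turn. It turns from 0 to 10.68 rad (1.7 turns), with a stop at each end.
- jaw (a joint): Gap in metres between the top of the clamp's base and the underside of its jaw: 0 (shut) at the start, up to 0.034. It follows the knob: gap = 0.020 m x screw angle / (2 pi).
- jar: Bystander: closed glass jar, 64 mm across, 85 mm high; origin at the centre of its underside.
- wrench: Bystander: steel wrench 170 mm long, lying on the bench along its x; origin on its underside.
- seal_ring: Bystander: aluminium ring, 70 mm across, 16 mm high; origin at the centre of its underside.
Mind the look-alikes: they are no part of the job. Of the things shaped like the clamp, the steel one is meant.

How it is judged:
By the outcome, as a careful person would: the job done as asked, in the order asked, and still so for the second after the job is handed in, with the robot touching nothing.
It also fails if it takes over 72 s, if anything falls off the work surface, if the arm or the gripper's body presses on something with over 40 N, if the wrist force passes 120 N, or if a joint passes its speed limit or range.

## Working session

There is one attempt and no reset: what is moved stays moved. The work goes in short steps, Python scripts to look and compute and a tool call to move; the robot and the scene stay as the last step left them, time stands still between calls to the robot, and variables do not carry over. Pictures are saved under pics/ and viewed, at most 10 in all, crops included, and the job is handed in when it is done.

Besides the shell and the picture viewer there is one more tool, called in YAML: its name, and indented under it one key for each argument. apply_moves: Moves the arm, as the interface text tells. Its arguments: {"type":"object","properties":{"deltas":{"type":"array"}},"required":["deltas"]}

```bash
ls; mkdir -p pics; python3 - <<'E'
from plant import ctrl
import cv2
for n in ["scene","top"]:
    im=ctrl.snapshot(n); cv2.imwrite(f"pics/{n}0.png",cv2.resize(im[:,:,::-1],(800,600),interpolation=cv2.INTER_CUBIC))
    p=ctrl.camera_params(n); print(n,p)
print(ctrl.camera_params("wrist")); o=ctrl.get_obs(); print(o, ctrl.hold_point_z)
E
```

```text
pics
scene {'fx': 489.0281025930054, 'fy': 489.0281025930054, 'cx': 257.3741251935472, 'cy': 196.15589321499866, 'cam_to_world': array([[ 0.69431589, -0.55092909,  0.46303627,  1.14353757],
       [ 0.71964908,  0.53645285, -0.44082143, -0.55144077],
       [-0.00553578,  0.63929295,  0.76894335,  1.10433909],
       [ 0.        ,  0.        ,  0.        ,  1.        ]])}
top {'fx': 397.93381339647857, 'fy': 397.93381339647857, 'cx': 258.5080397429297, 'cy': 193.52433300602493, 'cam_to_world': array([[-0.00639957,  0.99259856, -0.12127302,  0.40599701],
       [-0.99968794, -0.00927897, -0.02319334, -0.0131586 ],
       [-0.02414696,  0.12108675,  0.99234819,  1.15323901],
       [ 0.        ,  0.        ,  0.        ,  1.        ]])}
{'fx': 297.3186396354542, 'fy': 297.3186396354542, 'cx': 253.62327001100485, 'cy': 194.1112465788229, 'mount': array([[ 1.67519301e-03,  9.55766718e-01,  2.94121021e-01,
         8.06172896e-02],
       [ 9.99997060e-01, -1.08539159e-03, -2.16851869e-03,
        -6.01908553e-04],
       [-1.75336151e-03,  2.94123789e-01, -9.55765726e-01,
        -1.57225340e-01],
       [ 0.00000000e+00,  0.00000000e+00,  0.00000000e+00,
         1.00000000e+00]])}
{'clock': 0.1, 'joint_pos': array([-5.19623403e+01,  2.05867823e+01,  6.38532874e-01, -1.74921301e-02,
       -7.01349069e+01, -1.65051718e+01]), 'qvel': array([-0.02285306, -0.16712492,  0.13116086,  0.05925485,  0.00580533,
        0.07714042]), 'tau': array([-1.52336746e-03, -5.84163880e+01,  2.93749166e+01,  7.01550096e+00,
        1.01061471e-02, -5.53364100e-05]), 'tool_pos': array([ 0.24753905, -0.62750351,  0.22571961]), 'orientation': array([ 1.79915598e+02, -7.86003630e-03, -1.58473462e+02]), 'force': array([ 0.2465254 , -0.50353345,  0.14130823]), 'moment': array([-0.00018678, -0.01246463,  0.01353183]), 'gripper_force': 0.0, 'opening': 0.0872762653882415} 0.0188
```

View pics/scene0.png

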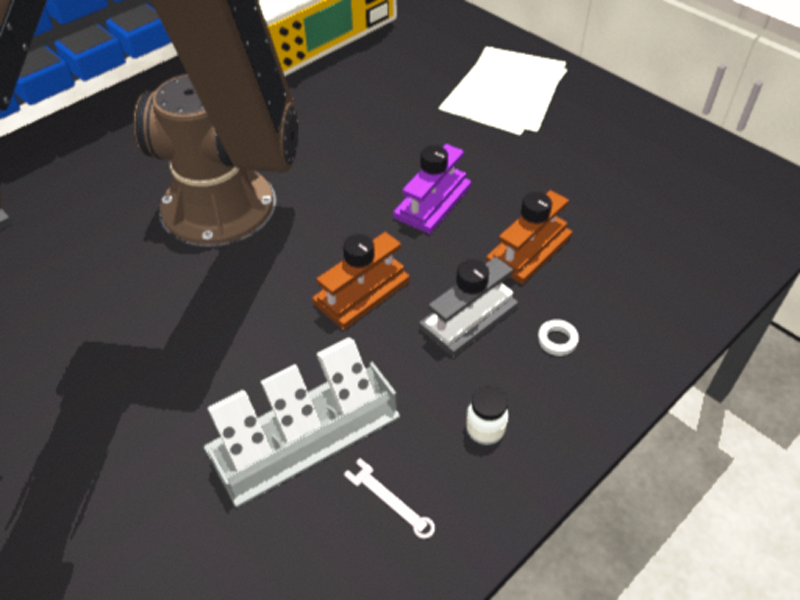

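View pics/top0.png

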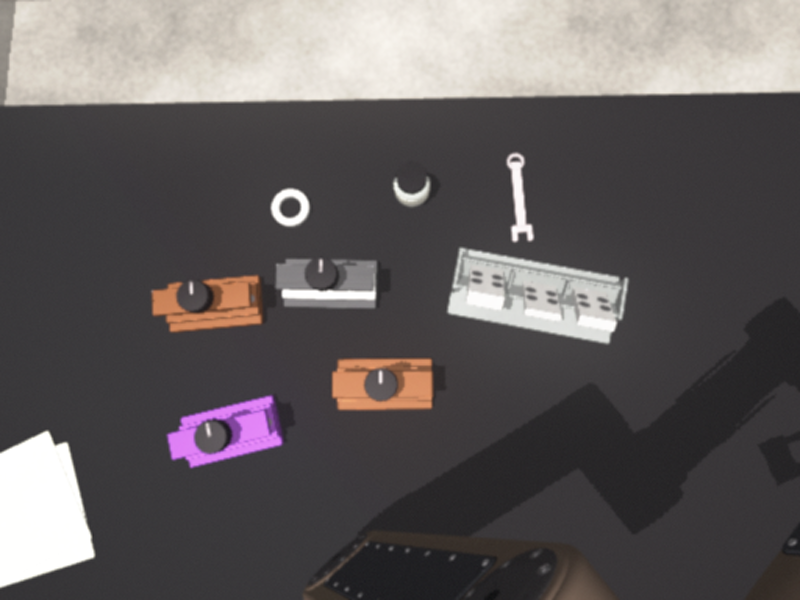

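The scene picture shows the steel clamp at about (470,300), with the rack at (300,430) and its middle plate at (290,400). In the top picture the steel knob is at (321,272) and the middle plate at (543,303). I'll enlarge both.

```bash
python3 - <<'E'
import cv2
a=cv2.imread("pics/top0.png"); b=cv2.imread("pics/scene0.png")
# crops: top x440-640,y235-355 x4 ; scene x200-400,y330-510
c=cv2.resize(a[230:350,440:640],(800,480),interpolation=cv2.INTER_CUBIC); cv2.imwrite("pics/topc.png",c)
l=cv2.resize(b[330:510,200:400],(480,432),interpolation=cv2.INTER_CUBIC)
l=cv2.resize(b[330:510,200:400],(660,594),interpolation=cv2.INTER_CUBIC); cv2.imwrite("pics/scenec.png",l)
E
```

```text
(no output)
```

View pics/topc.png

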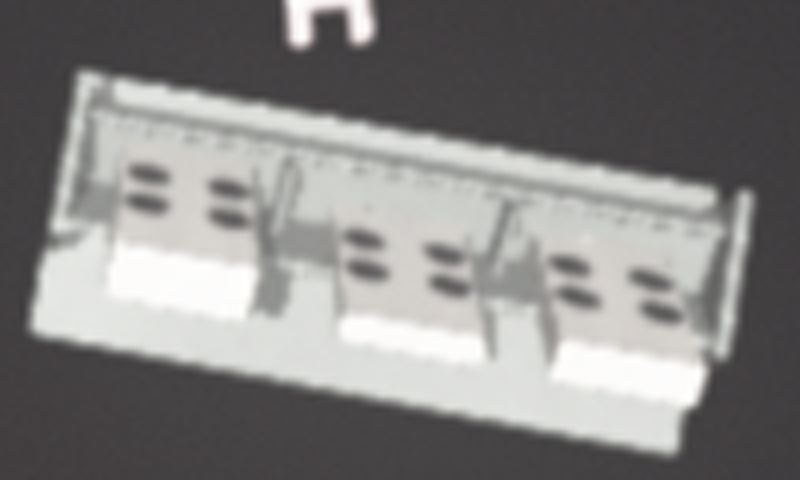

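View pics/scenec.png

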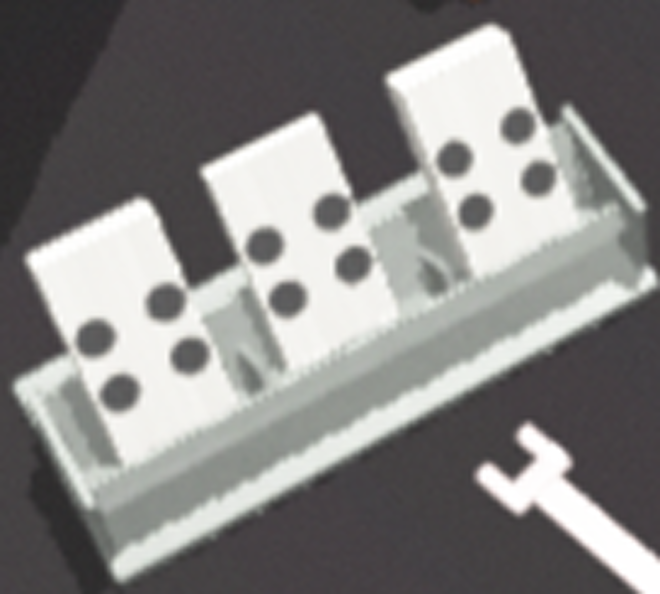

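The top crop shows the middle plate's dots around (406,262) and its top edge's front corners at (342,315) and (488,343). In the scene crop its dots are around (309,255) and the top corners at (207,178) and (322,118). The middle plate looks thinnest. Next I'll triangulate.

```bash
cat > h.py <<'E'
import numpy as np, cv2
from plant import ctrl
from scipy.spatial.transform import Rotation as Ro
P={n:ctrl.camera_params(n) for n in("scene","top")}
def ray(n,u,v):
    p=P[n]; d=np.array([(u-p['cx'])/p['fx'],-(v-p['cy'])/p['fy'],-1.]); M=p['cam_to_world']
    d=M[:3,:3]@d; return M[:3,3],d/np.linalg.norm(d)
def conv(p,s,off=(0,0)):   # crop px -> original px
    q=[(p[i]+.5)/s-.5+off[i] for i in(0,1)]; return [(q[i]+.5)/1.5625-.5 for i in(0,1)]
def tri(a,b):
    o1,d1=ray("top",*a);o2,d2=ray("scene",*b)
    t=np.linalg.lstsq(np.c_[d1,-d2],o2-o1,rcond=None)[0]
    A,B=o1+t[0]*d1,o2+t[1]*d2
    return (A+B)/2,np.linalg.norm(A-B)
def plane(n,p,z): o,d=ray(n,*p); return o+d*(z-o[2])/d[2]
def tool():
    o=ctrl.get_obs(); R=Ro.from_euler('xyz',o['orientation'],degrees=True); return np.array(o['tool_pos']),R
def wproj(X,t,R):
    w=ctrl.camera_params("wrist");M=w['mount']; c=M[:3,:3].T@(R.inv().apply(np.asarray(X)-t)-M[:3,3])
    v=np.array([c[0],-c[1],-c[2]]); th=np.arctan2(np.hypot(v[0],v[1]),v[2]); k=w['fx']*th/np.hypot(v[0],v[1])
    return w['cx']+k*v[0],w['cy']+k*v[1]
E
python3 - <<'E'
from h import *
np.set_printoptions(precision=4,suppress=True)
T=lambda p:conv(p,4,(440,230)); S=lambda p:conv(p,3.3,(200,330))
prs={'dLo+':((364,238),(352,264)),'dLo-':((443,252),(288,299)),'dUp+':((367,270),(331,211)),'dUp-':((450,286),(264,244)),
'top+':((342,315),(322,116)),'top-':((488,343),(207,178)),
'A dUp+':((147,204),(517,126)),'C dUp-':((661,312),(95,338)),'A dLo+':((149,173),(539,178)),'C dLo-':((651,279),(120,392))}
for k,(a,b) in prs.items(): print(k,*tri(T(a),S(b)))
print('row edge back',plane("top",T((32,333)),.05),plane("top",T((672,455)),.05))
print('row edge front',plane("top",T((80,72)),.0),plane("top",T((718,192)),.0))
print('scene front',plane("scene",S((120,580)),0),plane("scene",S((655,283)),0))
c=lambda p:conv(p,1)
print('knob',*tri(c((321,272)),c((472,270))),plane("top",c((321,272)),.133))
print('clamp bridge',[plane("top",c(p),.091) for p in((277,259),(377,261))])
print('orange knob',plane("top",c((195,296)),.133),plane("top",c((381,384)),.133),'jar',plane("top",c((412,180)),.085))
E
```

```text
dLo+ [ 0.5615 -0.2114  0.06  ] 0.0002769258787935469
dLo- [ 0.5551 -0.2459  0.0596] 7.932477347430763e-05
dUp+ [ 0.5444 -0.2077  0.0838] 0.0004010529525403844
dUp- [ 0.5371 -0.2428  0.0846] 0.0006672685613391696
top+ [ 0.521  -0.1896  0.1212] 0.0012669253631608524
top- [ 0.5092 -0.25    0.1183] 0.001694274219815238
A dUp+ [ 0.5732 -0.113   0.0902] 0.0003921386039643948
C dUp- [ 0.5247 -0.3315  0.0875] 0.0008128277771852352
A dLo+ [ 0.5908 -0.1161  0.0668] 0.0008856559081544718
C dLo- [ 0.5419 -0.335   0.0637] 0.0008141316725907378
row edge back [ 0.5218 -0.0646  0.05  ] [ 0.4653 -0.345   0.05  ]
row edge front [ 0.6505 -0.0914  0.    ] [ 0.5902 -0.3869  0.    ]
scene front [ 0.5866 -0.3804  0.    ] [ 0.6444 -0.0884  0.    ]
knob [0.5832 0.1488 0.133 ] 0.0010691553811682196 [0.5835 0.1493 0.133 ]
clamp bridge [array([0.6147, 0.2332, 0.091 ]), array([0.6092, 0.0585, 0.091 ])]
orange knob [0.5451 0.3599 0.133 ] [0.3976 0.0493 0.133 ] jar [ 0.7556 -0.0034  0.085 ]
```

```bash
cat >> h.py <<'E'
def delta(tgt,Rt):
    t,R=tool(); o=ctrl.get_obs()
    print('clk',o['clock'],'tcp',t.round(4),'open',round(o['opening']*1e3,2),'F',np.round(o['force'],1))
    print('dpos mm',(R.inv().apply(np.asarray(tgt)-t)*1e3).round(1),'ang',(R.inv()*Rt).as_rotvec(degrees=True).round(1))
yr=np.radians(-11.35); xr=np.array([np.cos(yr),np.sin(yr),0]); z=np.array([0,0,1.]); yv=np.cross(z,xr)
u=-.574*xr+.819*z; n=.819*xr+.574*z
D=np.array([.5495,-.2270,.0720])            # dots centre, middle plate
Rg=Ro.from_matrix(np.c_[-yv,-n,-u])
def tcp_plate(up,back): return D+up*u-back*n-.0188*u
def down(a): return Ro.from_euler('xyz',[180,0,a],degrees=True)
K=np.array([.5833,.149])
E
python3 -c "
from h import *
print(tcp_plate(.04,.006),Rg.as_euler('xyz',degrees=True))
delta(tcp_plate(.13,.006),Rg)"
```

```text
[ 0.53275128 -0.22363807  0.0859188 ] [-1.44975127e+02  1.27222187e-14 -1.01350000e+02]
clk 0.1 tcp [ 0.2475 -0.6275  0.2257] open 87.28 F [ 0.2 -0.5  0.1]
dpos mm [-370.1  299.    66.5] ang [ 32.1 -17.4 -55.3]
```

apply_moves:
  deltas:
    - {"fingers": 0, "delta_pos": [-370, 299, 66], "angular": [32.1, -17.4, -55.3]}
    - {"fingers": 0, "delta_pos": [-370, 299, 66], "angular": [32.1, -17.4, -55.3]}
    - {"fingers": 0, "delta_pos": [-370, 299, 66], "angular": [32.1, -17.4, -55.3]}
    - {"fingers": 0, "delta_pos": [-370, 299, 66], "angular": [32.1, -17.4, -55.3]}
    - {"fingers": 0, "delta_pos": [-370, 299, 66], "angular": [32.1, -17.4, -55.3]}
    - {"fingers": 0, "delta_pos": [-370, 299, 66], "angular": [32.1, -17.4, -55.3]}
    - {"fingers": 0, "delta_pos": [-370, 299, 66], "angular": [32.1, -17.4, -55.3]}
    - {"fingers": 0, "delta_pos": [-370, 299, 66], "angular": [32.1, -17.4, -55.3]}
    - {"fingers": 0, "delta_pos": [-370, 299, 66], "angular": [32.1, -17.4, -55.3]}
    - {"fingers": 0, "delta_pos": [-370, 299, 66], "angular": [32.1, -17.4, -55.3]}

```text
clock: 1.1
tool_pos: [0.4708, -0.2443, 0.1719]
orientation: [-145.5, 0.6, -100.8]
force: [0.7, -2.9, 1.5]
opening: 0.0132
gripper_force: 0.0
```

apply_moves:
  deltas:
    - {"fingers": 0, "delta_pos": [0, 0, 0], "angular": [0, 0, 0]}
    - {"fingers": 0, "delta_pos": [0, 0, 0], "angular": [0, 0, 0]}
    - {"fingers": 0, "delta_pos": [0, 0, 0], "angular": [0, 0, 0]}
    - {"fingers": 0, "delta_pos": [0, 0, 0], "angular": [0, 0, 0]}

```text
clock: 1.5
tool_pos: [0.4707, -0.2476, 0.1726]
orientation: [-145.5, 0.5, -101.0]
force: [0.1, -0.7, -0.0]
opening: 0.0004
gripper_force: 0.0
```

```bash
python3 -c "
from h import *
delta(tcp_plate(.10,.006),Rg)
t,R=tool()
im=ctrl.snapshot('wrist'); cv2.imwrite('pics/w1.png',cv2.resize(im[:,:,::-1],(800,600)))
for X in (D,D+.057*u,D-.012*n+.057*u): print((np.array(wproj(X,t,R))*1.5625).round())
delta(tcp_plate(.10,.006),Rg)"
```

```text
clk 1.5 tcp [ 0.4707 -0.2476  0.1726] open 0.4 F [ 0.1 -0.7 -0. ]
dpos mm [-35.2   3.4  43.6] ang [ 0.5  0.6 -0. ]
[389. 344.]
[389. 384.]
[411. 384.]
clk 1.55 tcp [ 0.4708 -0.2476  0.1726] open 0.49 F [-0.6 -0.1 -0.5]
dpos mm [-35.2   3.5  43.5] ang [ 0.5  0.6 -0. ]
```

View pics/w1.png

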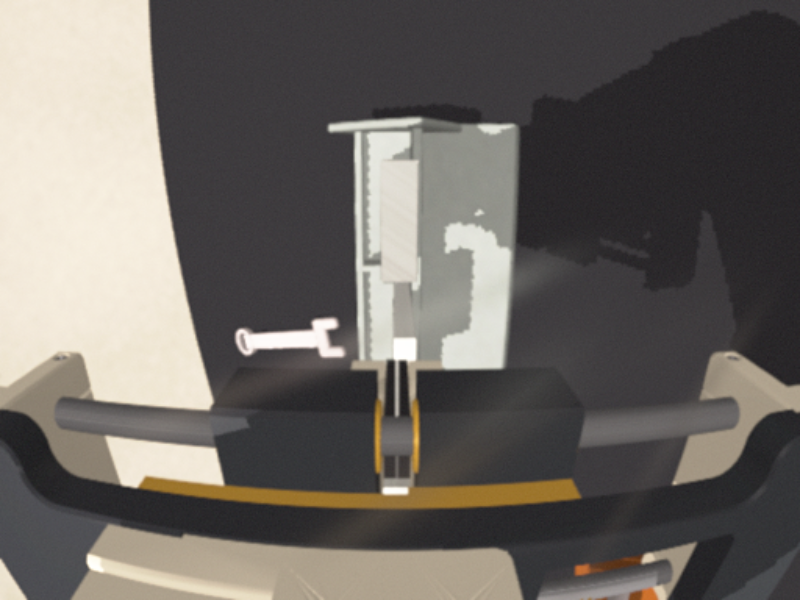

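The wrist picture looks along the row. The middle plate's top edge is about (393–416, 349), while the finger plane is at x≈397, so the plate centre lies about 4.7 mm along tool +y.

apply_moves:
  deltas:
    - {"fingers": 30, "delta_pos": [-35, 4.7, 10], "angular": [0.5, 0.6, 0]}
    - {"fingers": 30, "delta_pos": [-35, 4.7, 20], "angular": [0.5, 0.6, 0]}
    - {"fingers": 30, "delta_pos": [-35, 4.7, 20], "angular": [0.5, 0.6, 0]}
    - {"fingers": 30, "delta_pos": [-35, 4.7, 30], "angular": [0.5, 0.6, 0]}
    - {"fingers": 30, "delta_pos": [-35, 4.7, 40], "angular": [0.5, 0.6, 0]}
    - {"fingers": 30, "delta_pos": [-35, 4.7, 50], "angular": [0.5, 0.6, 0]}
    - {"fingers": 30, "delta_pos": [-35, 4.7, 60], "angular": [0.5, 0.6, 0]}
    - {"fingers": 30, "delta_pos": [-35, 4.7, 60], "angular": [0.5, 0.6, 0]}

```text
clock: 2.35
tool_pos: [0.4986, -0.2303, 0.1443]
orientation: [-147.2, 1.9, -100.0]
force: [0.4, 0.3, -0.1]
opening: 0.0296
gripper_force: 0.0
```

```bash
python3 -c "
from h import *
delta(tcp_plate(.042,.0072),Rg)
im=ctrl.snapshot('wrist'); cv2.imwrite('pics/w2.png',cv2.resize(im[180:270,180:330,::-1],(800,480),interpolation=cv2.INTER_CUBIC))
"
```

```text
clk 2.35 tcp [ 0.4986 -0.2303  0.1443] open 29.62 F [ 0.4  0.3 -0.1]
dpos mm [-10.6   5.9  65.1] ang [2.2 2.3 0. ]
```

View pics/w2.png

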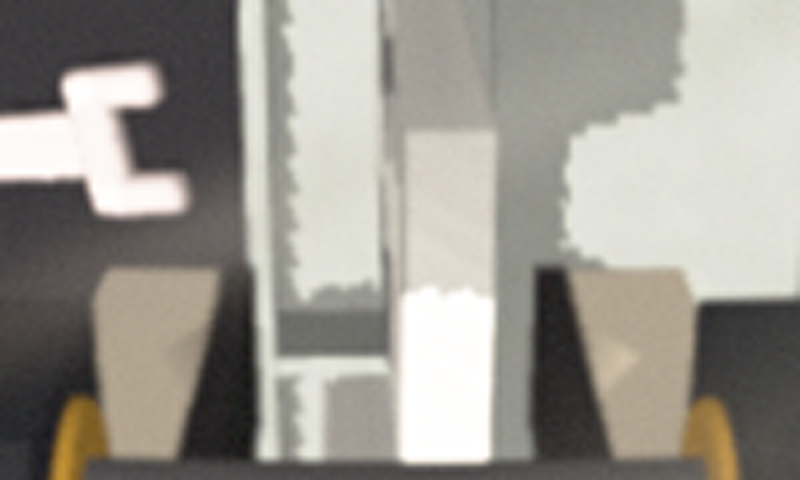

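In this crop the plate edge is centred between the open fingers: plate at x 402–495, fingers at about 215 and 575, so the plate sits slightly right of their centre (about 395). The pose isn't settled yet, so I'll check the joints.

apply_moves:
  deltas:
    - {"fingers": 30, "delta_pos": [0, 0, 0], "angular": [0, 0, 0]}
    - {"fingers": 30, "delta_pos": [0, 0, 0], "angular": [0, 0, 0]}

```text
clock: 2.6
tool_pos: [0.4985, -0.2301, 0.1453]
orientation: [-147.1, 1.9, -100.0]
force: [-1.2, 0.8, -0.6]
opening: 0.0298
gripper_force: 0.0
```

```bash
python3 -c "
from h import *
delta(tcp_plate(.042,.0072),Rg); print(ctrl.get_obs()['joint_pos'].round(1),ctrl.get_obs()['qvel'].round(2))
"
```

```text
clk 2.6 tcp [ 0.4985 -0.2301  0.1453] open 29.79 F [-1.2  0.8 -0.6]
dpos mm [-10.4   6.4  65.9] ang [2.1 2.3 0. ]
[ -6.9  -1.3 -58.2  28.9  -0.2 -32.5] [-0.   -0.17  0.1  -0.   -0.05 -0.04]
```

apply_moves:
  deltas:
    - {"fingers": 30, "delta_pos": [-10.4, 6, 25], "angular": [2.1, 2.3, 0]}
    - {"fingers": 30, "delta_pos": [-10.4, 6, 25], "angular": [2.1, 2.3, 0]}
    - {"fingers": 30, "delta_pos": [-10.4, 6, 25], "angular": [2.1, 2.3, 0]}
    - {"fingers": 30, "delta_pos": [-10.4, 6, 25], "angular": [2.1, 2.3, 0]}

```text
clock: 3.0
tool_pos: [0.4994, -0.2315, 0.1458]
orientation: [-147.2, 1.8, -100.1]
force: [0.4, -0.6, -0.5]
opening: 0.03
gripper_force: 0.0
```

```bash
python3 -c "
from h import *
delta(tcp_plate(.042,.0072),Rg); print(ctrl.get_obs()['joint_pos'].round(1)); print([a for a in dir(ctrl) if a[0]!='_'])
"
```

```text
clk 3.0 tcp [ 0.4994 -0.2315  0.1458] open 29.96 F [ 0.4 -0.6 -0.5]
dpos mm [-11.7   7.6  65.8] ang [2.2 2.2 0. ]
[ -7.2  -1.2 -58.2  29.7  -0.2 -33.1]
['PlanningError', 'camera_params', 'close_job', 'get_obs', 'hold_point_z', 'snapshot']
```

```bash
cat > rec.py <<'E'
import json
from plant import ctrl
o=ctrl.get_obs(); open('rec.txt','a').write(json.dumps([list(o['joint_pos']),list(o['tool_pos']),list(o['orientation'])])+'\n'); print(o['joint_pos'].round(1))
E
python3 rec.py
```

```text
[ -7.2  -1.2 -58.2  29.7  -0.2 -33.1]
```

apply_moves:
  deltas:
    - {"fingers": 30, "delta_pos": [0, 0, -60], "angular": [-10, 5, 5]}
    - {"fingers": 30, "delta_pos": [0, 20, -80], "angular": [-20, 15, 10]}
    - {"fingers": 30, "delta_pos": [0, 20, -80], "angular": [-30, 25, 10]}
    - {"fingers": 30, "delta_pos": [0, 20, -80], "angular": [-30, 25, 10]}
    - {"fingers": 30, "delta_pos": [0, 20, -80], "angular": [-30, 25, 10]}
    - {"fingers": 30, "delta_pos": [0, 20, -80], "angular": [-30, 25, 10]}
    - {"fingers": 30, "delta_pos": [0, 20, -80], "angular": [-30, 25, 10]}

```text
clock: 3.7
tool_pos: [0.4418, -0.2218, 0.2013]
orientation: [-175.3, -18.7, -117.5]
force: [-1.6, 0.0, -0.4]
opening: 0.0301
gripper_force: 0.0
```

```bash
python3 rec.py
```

```text
[  9.9   4.2 -35.   20.5 -60.2 -48.3]
```

apply_moves:
  deltas:
    - {"fingers": 30, "delta_pos": [50, 0, 0], "angular": [0, -15, 20]}
    - {"fingers": 30, "delta_pos": [100, -50, 0], "angular": [0, -30, 20]}
    - {"fingers": 30, "delta_pos": [100, -80, 0], "angular": [0, -50, 20]}
    - {"fingers": 30, "delta_pos": [100, -80, 0], "angular": [0, -50, 20]}
    - {"fingers": 30, "delta_pos": [100, -80, 0], "angular": [0, -50, 20]}
    - {"fingers": 30, "delta_pos": [100, -80, 0], "angular": [0, -50, 20]}
    - {"fingers": 30, "delta_pos": [100, -80, 0], "angular": [0, -50, 20]}
    - {"fingers": 30, "delta_pos": [100, -80, 0], "angular": [0, -50, 20]}

```text
clock: 4.5
tool_pos: [0.4656, -0.3438, 0.239]
orientation: [-177.5, 33.1, -134.3]
force: [-0.6, -0.6, 0.1]
opening: 0.0306
gripper_force: 0.0
```

```bash
python3 rec.py; cat > fk.py <<'E'
import numpy as np, json
from scipy.spatial.transform import Rotation as Ro
from scipy.optimize import least_squares
LIM=np.array([[-176.03,176.03],[-82.01,121.73],[-58.28,71.71],[-173.87,95.51],[-174.79,-.11],[-173.66,173.66]])
S=(1,1,-1,1,-1,1)
def fk(q,p,S=S):
    e=lambda a,i:Ro.from_euler(a,S[i]*q[i],degrees=True)
    h,a1,L1,a3,L2,ee,d,dx=p
    R=e('z',0); x=np.array([0,0,h])+R.apply([a1,0,0])
    R=R*e('y',1); x=x+R.apply([0,0,L1])
    R=R*e('y',2); x=x+R.apply([L2,0,a3])
    R=R*e('x',3); x=x+R.apply([0,ee,0])
    R=R*e('y',4); x=x+R.apply([d,0,dx])
    R=R*e('x',5)
    return x,R
E
python3 - <<'E'
from fk import *
rows=[[[-51.9623,20.5868,.6385,-.0175,-70.135,-16.505],[.24754,-.6275,.22572],[179.9156,-.00786,-158.473]]]+[json.loads(l) for l in open('rec.txt')]
import itertools
best=[]
for s in itertools.product([1,-1],repeat=3):
    SS=(1,1,-1,s[0],s[1],s[2])
    Rs=[fk(r[0],np.zeros(8),SS)[1].inv()*Ro.from_euler('xyz',r[2],degrees=True) for r in rows]
    sp=max((Rs[0].inv()*R).magnitude() for R in Rs); best.append((np.degrees(sp),SS,Rs[0].as_matrix().round(3)))
best.sort(key=lambda b:b[0]); print(best[0]); print(best[1][0])
SS=best[0][1]
f=lambda p:np.concatenate([fk(r[0],p,SS)[0]-r[1] for r in rows]).tolist()
f2=lambda p:np.r_[f(p),1e-3*(p-[.3,0,.35,0,.35,.19,.2,0])]
r=least_squares(f2,[.3,0,.35,0,.35,.19,.2,0]); print(r.x.round(4),(np.array(f(r.x))*1e3).round(1))
E
```

```text
[-41.1  12.7  -3.  -34.6 -72.8   6.2]
(np.float64(0.00029177416026002483), (1, 1, -1, -1, -1, -1), array([[ 0.,  0.,  1.],
       [-1., -0.,  0.],
       [ 0., -1.,  0.]]))
63.59889635628834
[ 0.1988  0.      0.6016 -0.      0.4636 -0.1918  0.378  -0.    ] [-0.  0. -0. -0. -0.  0.  0.  0.  0.  0. -0. -0.]
```

```bash
cat >> fk.py <<'E'
S=(1,1,-1,-1,-1,-1); p0=[.1988,0,.6016,0,.4636,-.1918,.378,0]
T0=Ro.from_matrix([[0,0,1],[-1,0,0],[0,-1,0]])
def FK(q): x,R=fk(q,p0,S); return x,R*T0
def IK(x,R,q0):
    f=lambda q:np.r_[(FK(q)[0]-x)*10,(FK(q)[1].inv()*R).as_rotvec()]
    r=least_squares(f,np.clip(q0,LIM[:,0]+.5,LIM[:,1]-.5),bounds=(LIM[:,0],LIM[:,1])); return r.x,np.linalg.norm(r.fun)
E
python3 - <<'E'
from fk import *; from h import *
rng=np.random.default_rng(0); np.set_printoptions(suppress=True,precision=1)
for flip in (1,-1):
  for phi in (-60,-40,-20,0,20,40,60):
    f=np.radians(phi); zt=-u*np.cos(f)+yv*np.sin(f); yt=-n*flip; R=Ro.from_matrix(np.c_[np.cross(yt,zt),yt,zt])
    g=D+.042*u-.0072*n; sols=[]
    for k in range(14):
        q,e=IK(g+.0188*zt,R,rng.uniform(LIM[:,0],LIM[:,1]))
        if e<1e-4:
            m=min((q-LIM[:,0]).min(),(LIM[:,1]-q).min())
            if not any(np.abs(q-s).max()<2 for _,s in sols): sols.append((m,q))
    for m,q in sols: print(flip,phi,round(m,1),q)
E
```

```text
1 20 34.4 [-29.4  13.6 -23.9 -53.6 -37.7  64. ]
1 40 45.0 [-41.8  25.  -13.3 -59.4 -64.5  77.2]
1 60 55.7 [-46.2  37.5  -2.6 -61.3 -86.3  81.6]
-1 20 34.4 [ -29.4   13.6  -23.9  -53.6  -37.7 -116. ]
-1 40 45.0 [ -41.8   25.   -13.3  -59.4  -64.5 -102.8]
-1 60 55.7 [-46.2  37.5  -2.6 -61.3 -86.3 -98.4]
```

```bash
cat >> h.py <<'E'
f20=np.radians(20); zt=-u*np.cos(f20)+yv*np.sin(f20); Rp=Ro.from_matrix(np.c_[np.cross(-n,zt),-n,zt])
def tp(up,back,ret=0): return D+up*u-back*n+(.0188-ret)*zt
E
python3 - <<'E'
from fk import *; from h import *
delta(tp(.042,.0072,.09),Rp); print(IK(tp(.042,.0072,.09),Rp,ctrl.get_obs()['joint_pos']))
E
```

```text
clk 4.5 tcp [ 0.4656 -0.3438  0.239 ] open 30.56 F [-0.6 -0.6  0.1]
dpos mm [-26.   70.5 111.9] ang [ 13.8   1.4 -43.7]
(array([-33.46641206,   5.19612161, -24.28780547, -46.85089091,
       -45.44421229,  57.96982281]), np.float64(1.099246948846394e-14))
```

apply_moves:
  deltas:
    - {"fingers": 30, "delta_pos": [-26, 70.5, 60], "angular": [13.8, 1.4, -43.7]}
    - {"fingers": 30, "delta_pos": [-26, 70.5, 60], "angular": [13.8, 1.4, -43.7]}
    - {"fingers": 30, "delta_pos": [-26, 70.5, 60], "angular": [13.8, 1.4, -43.7]}
    - {"fingers": 30, "delta_pos": [-26, 70.5, 60], "angular": [13.8, 1.4, -43.7]}
    - {"fingers": 30, "delta_pos": [-26, 70.5, 80], "angular": [13.8, 1.4, -43.7]}
    - {"fingers": 30, "delta_pos": [-26, 70.5, 100], "angular": [13.8, 1.4, -43.7]}
    - {"fingers": 30, "delta_pos": [-26, 70.5, 112], "angular": [13.8, 1.4, -43.7]}
    - {"fingers": 30, "delta_pos": [-26, 70.5, 112], "angular": [13.8, 1.4, -43.7]}
    - {"fingers": 30, "delta_pos": [-26, 70.5, 112], "angular": [13.8, 1.4, -43.7]}

```text
clock: 5.4
tool_pos: [0.4792, -0.2355, 0.1585]
orientation: [-143.4, 16.1, -89.2]
force: [1.1, -0.1, 0.6]
opening: 0.0294
gripper_force: 0.0
```

```bash
python3 -c "
from h import *
delta(tp(.042,.0072),Rp)
t,R=tool()
im=ctrl.snapshot('wrist'); cv2.imwrite('pics/w3.png',cv2.resize(im[130:310,130:370,::-1],(800,600),interpolation=cv2.INTER_CUBIC))
for X in (D+.057*u,D-.012*n+.057*u): print(((np.array(wproj(X,t,R))-130)*3.333).round())
"
```

```text
clk 5.4 tcp [ 0.4792 -0.2355  0.1585] open 29.42 F [ 1.1 -0.1  0.6]
dpos mm [ 2.3  1.5 89.7] ang [0.2 0.1 0.4]
[383. 284.]
[435. 284.]
```

View pics/w3.png

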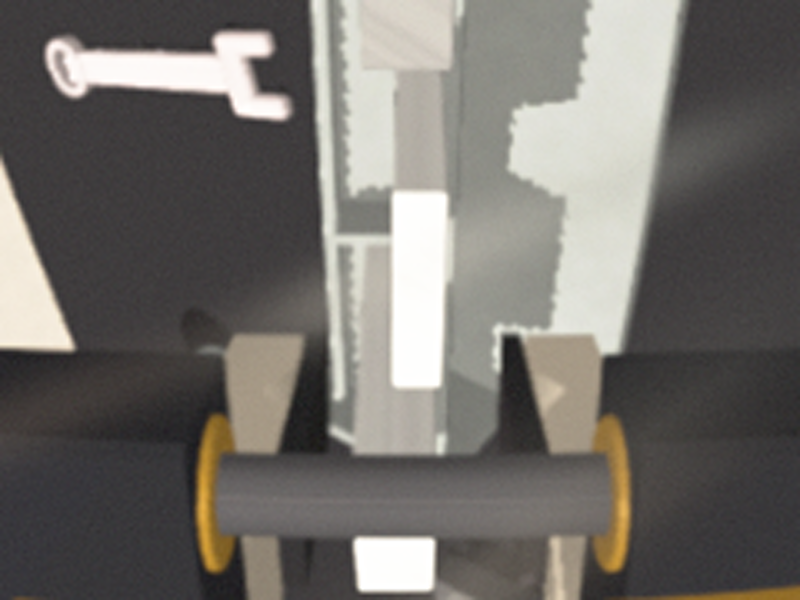

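The crop shows the middle plate's top edge at x 391–444, y 190–388, with the fingers at 303 and 524. So the plate is about 1.5–2 mm toward tool +y. I'll insert and pinch.

apply_moves:
  deltas:
    - {"fingers": 30, "delta_pos": [2, 1.8, 20], "angular": [0.2, 0.1, 0.4]}
    - {"fingers": 30, "delta_pos": [2, 1.8, 35], "angular": [0.2, 0.1, 0.4]}
    - {"fingers": 30, "delta_pos": [2, 1.8, 50], "angular": [0.2, 0.1, 0.4]}
    - {"fingers": 30, "delta_pos": [2, 1.8, 65], "angular": [0.2, 0.1, 0.4]}
    - {"fingers": 30, "delta_pos": [2, 1.8, 78], "angular": [0.2, 0.1, 0.4]}
    - {"fingers": 30, "delta_pos": [2, 1.8, 89], "angular": [0.2, 0.1, 0.4]}
    - {"fingers": 30, "delta_pos": [2, 1.8, 89], "angular": [0.2, 0.1, 0.4]}
    - {"fingers": 30, "delta_pos": [2, 1.8, 89], "angular": [0.2, 0.1, 0.4]}

```text
clock: 6.25
tool_pos: [0.5305, -0.2164, 0.0876]
orientation: [-143.3, 16.3, -89.5]
force: [0.4, -0.4, -0.4]
opening: 0.03
gripper_force: 0.0
```

```bash
python3 -c "
from h import *
delta(tp(.042,.0075),Rp)"
```

```text
clk 6.25 tcp [ 0.5305 -0.2164  0.0876] open 29.96 F [ 0.4 -0.4 -0.4]
dpos mm [ 0.3 -0.5  0.2] ang [-0.  0.  0.]
```

apply_moves:
  deltas:
    - {"fingers": 16, "delta_pos": [0, 0, 0], "angular": [0, 0, 0]}
    - {"fingers": 16, "delta_pos": [0, 0, 0], "angular": [0, 0, 0]}
    - {"fingers": 14, "delta_pos": [0, 0, 0], "angular": [0, 0, 0]}
    - {"fingers": 12, "delta_pos": [0, 0, 0], "angular": [0, 0, 0]}
    - {"fingers": 11, "delta_pos": [0, 0, 0], "angular": [0, 0, 0]}

```text
clock: 6.75
tool_pos: [0.531, -0.2168, 0.0886]
orientation: [-143.2, 16.2, -89.6]
force: [-0.7, -0.8, 2.2]
opening: 0.0119
gripper_force: 30.0
```

apply_moves:
  deltas:
    - {"fingers": 5, "delta_pos": [0, 0, 0], "angular": [0, 0, 0]}
    - {"fingers": 5, "delta_pos": [0, 0, 0], "angular": [0, 0, 0]}
    - {"fingers": 5, "delta_pos": [0, 0, 0], "angular": [0, 0, 0]}

```text
clock: 7.05
tool_pos: [0.531, -0.2167, 0.0885]
orientation: [-143.2, 16.2, -89.5]
force: [-0.9, 0.3, 6.3]
opening: 0.0122
gripper_force: 30.0
```

```bash
python3 -c "
from h import *
v=[];F=[]
for i in range(24): ctrl.snapshot('top'); o=ctrl.get_obs(); v.append(o['opening']*1e3); F.append(o['force'])
print(np.mean(v),np.std(v),np.round(v,2),np.mean(F,0))
im=ctrl.snapshot('scene'); cv2.imwrite('pics/s2.png',cv2.resize(im[170:330,110:270,::-1],(600,600),interpolation=cv2.INTER_CUBIC))"
```

```text
11.840693108681956 0.17769266583898724 [12.09 11.73 11.86 11.55 11.69 12.05 11.91 11.79 11.65 11.9  12.18 11.97
 11.65 11.55 11.84 11.84 11.74 11.88 11.85 11.84 11.54 11.92 12.13 12.03] [-0.6885446  -0.01236115  5.62411937]
```

apply_moves:
  deltas:
    - {"fingers": 30, "delta_pos": [0, 0, 0], "angular": [0, 0, 0]}
    - {"fingers": 30, "delta_pos": [0, 0, 0], "angular": [0, 0, 0]}
    - {"fingers": 30, "delta_pos": [0, 0, 0], "angular": [0, 0, 0]}
    - {"fingers": 30, "delta_pos": [0, 0, -20], "angular": [0, 0, 0]}
    - {"fingers": 30, "delta_pos": [0, 0, -45], "angular": [0, 0, 0]}
    - {"fingers": 30, "delta_pos": [0, 0, -80], "angular": [0, 0, 0]}
    - {"fingers": 0, "delta_pos": [0, 0, -110], "angular": [0, 0, 0]}
    - {"fingers": 0, "delta_pos": [0, 0, -110], "angular": [0, 0, 0]}
    - {"fingers": 0, "delta_pos": [0, 0, -110], "angular": [0, 0, 0]}
    - {"fingers": 0, "delta_pos": [0, 0, -110], "angular": [0, 0, 0]}

```text
clock: 9.3
tool_pos: [0.4648, -0.2412, 0.1716]
orientation: [-143.3, 16.3, -89.6]
force: [-0.1, 0.2, 1.2]
opening: 0.0038
gripper_force: 0.0
```

```bash
python3 - <<'E'
from fk import *; from h import *
np.set_printoptions(suppress=True,precision=1)
v=[]
for i in range(14): im=ctrl.snapshot('top'); v.append(ctrl.get_obs()['opening']*1e3)
print(np.mean(v[4:]),np.round(v,2))
q0=ctrl.get_obs()['joint_pos']; print(q0, ctrl.get_obs()['force'])
for zz in (.10,.22):
  for yaw in range(-180,180,30):
    q,e=IK(np.r_[K,zz],down(yaw),np.r_[0,20,0,0,-70,0]); 
    if e<1e-4: print(zz,yaw,q)
b=cv2.imread('pics/s2.png'); cv2.imwrite('pics/s3.png',cv2.resize(im[150:250,280:410,::-1],(780,600),interpolation=cv2.INTER_CUBIC))
E
```

```text
0.4816249397834061 [1.9 1.1 0.6 0.5 0.7 0.4 0.4 0.6 0.3 0.6 0.5 0.5 0.4 0.3]
[-34.6   3.4 -24.1 -45.7 -47.5  57.1] [-0.2  0.4 -0.7]
0.1 -180 [  32.9   20.   -18.1   -0.   -51.9 -122.9]
0.1 -150 [ 32.9  20.  -18.1  -0.  -51.9 -92.9]
0.1 -120 [ 32.9  20.  -18.1  -0.  -51.9 -62.9]
0.1 -90 [ 32.9  20.  -18.1  -0.  -51.9 -32.9]
0.1 -60 [ 32.9  20.  -18.1  -0.  -51.9  -2.9]
0.1 -30 [ 32.9  20.  -18.1  -0.  -51.9  27.1]
0.1 0 [ 32.9  20.  -18.1  -0.  -51.9  57.1]
0.1 30 [ 32.9  20.  -18.1  -0.  -51.9  87.1]
0.1 60 [ 32.9  20.  -18.1  -0.  -51.9 117.1]
0.1 90 [ 32.9  20.  -18.1   0.  -51.9 147.1]
0.1 150 [  32.9   20.   -18.1   -0.   -51.9 -152.9]
0.22 -180 [  32.9   14.    -9.5    0.   -66.5 -122.9]
0.22 -150 [ 32.9  14.   -9.5  -0.  -66.5 -92.9]
0.22 -120 [ 32.9  14.   -9.5  -0.  -66.5 -62.9]
0.22 -90 [ 32.9  14.   -9.5  -0.  -66.5 -32.9]
0.22 -60 [ 32.9  14.   -9.5  -0.  -66.5  -2.9]
0.22 -30 [ 32.9  14.   -9.5  -0.  -66.5  27.1]
0.22 0 [ 32.9  14.   -9.5  -0.  -66.5  57.1]
0.22 30 [ 32.9  14.   -9.5  -0.  -66.5  87.1]
0.22 60 [ 32.9  14.   -9.5  -0.  -66.5 117.1]
0.22 90 [ 32.9  14.   -9.5   0.  -66.5 147.1]
0.22 150 [  32.9   14.    -9.5   -0.   -66.5 -152.9]
```

View pics/s3.png

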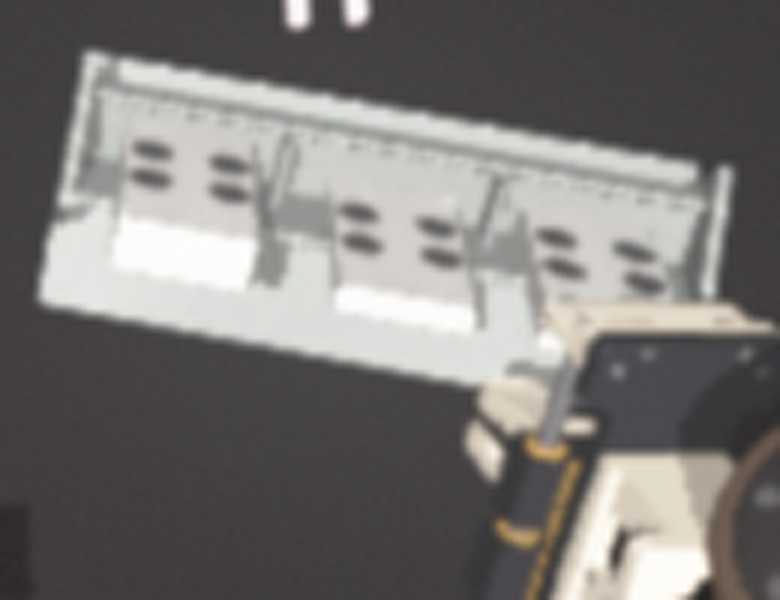

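The top crop shows all three plates still standing with the dots unchanged (middle ones around (400,228)). The thickness is about 11.8 mm, which is about 212° of knob turn. One grip can do that with j6 going from -110 to +102. I'll move to a hover above the knob.

```bash
python3 -c "
from h import *
delta(np.r_[K,.24],down(-100))"
```

```text
clk 10.0 tcp [ 0.4649 -0.2417  0.1725] open 0.35 F [-0.2  0.4 -0.7]
dpos mm [-393.   -70.8  108.2] ang [-34.9  19.    4.8]
```

apply_moves:
  deltas:
    - {"fingers": 75, "delta_pos": [-393, -71, 108], "angular": [-34.9, 19, 4.8]}
    - {"fingers": 75, "delta_pos": [-393, -71, 108], "angular": [-34.9, 19, 4.8]}
    - {"fingers": 75, "delta_pos": [-393, -71, 108], "angular": [-34.9, 19, 4.8]}
    - {"fingers": 75, "delta_pos": [-393, -71, 108], "angular": [-34.9, 19, 4.8]}
    - {"fingers": 75, "delta_pos": [-393, -71, 108], "angular": [-34.9, 19, 4.8]}
    - {"fingers": 75, "delta_pos": [-393, -71, 108], "angular": [-34.9, 19, 4.8]}
    - {"fingers": 75, "delta_pos": [-393, -71, 108], "angular": [-34.9, 19, 4.8]}
    - {"fingers": 75, "delta_pos": [-393, -71, 108], "angular": [-34.9, 19, 4.8]}
    - {"fingers": 75, "delta_pos": [-393, -71, 108], "angular": [-34.9, 19, 4.8]}
    - {"fingers": 75, "delta_pos": [-393, -71, 108], "angular": [-34.9, 19, 4.8]}

```text
clock: 11.0
tool_pos: [0.5688, 0.1085, 0.2311]
orientation: [-180.0, -0.1, -100.0]
force: [0.1, -1.2, 0.5]
opening: 0.0729
gripper_force: 0.0
```

```bash
python3 -c "
from h import *
delta(np.r_[K,.20],down(-165)); print(ctrl.get_obs()['joint_pos'].round(1))"
```

```text
clk 11.0 tcp [0.5688 0.1085 0.2311] open 72.91 F [ 0.1 -1.2  0.5]
dpos mm [-42.4  -7.2  31. ] ang [-0. -0. 65.]
[ 30.2  11.4 -11.4   0.1 -67.2 -40.2]
```

apply_moves:
  deltas:
    - {"fingers": 75, "delta_pos": [-42, -7, 30], "angular": [0, 0, 65]}
    - {"fingers": 75, "delta_pos": [-42, -7, 30], "angular": [0, 0, 65]}
    - {"fingers": 75, "delta_pos": [-42, -7, 30], "angular": [0, 0, 65]}
    - {"fingers": 75, "delta_pos": [-42, -7, 30], "angular": [0, 0, 65]}
    - {"fingers": 75, "delta_pos": [-42, -7, 30], "angular": [0, 0, 65]}
    - {"fingers": 75, "delta_pos": [-42, -7, 30], "angular": [0, 0, 65]}
    - {"fingers": 75, "delta_pos": [-42, -7, 30], "angular": [0, 0, 65]}
    - {"fingers": 75, "delta_pos": [-42, -7, 30], "angular": [0, 0, 65]}
    - {"fingers": 75, "delta_pos": [-42, -7, 30], "angular": [0, 0, 65]}

```text
clock: 11.9
tool_pos: [0.5827, 0.1461, 0.2008]
orientation: [-179.9, 0.0, -165.1]
force: [-0.3, 0.3, -0.8]
opening: 0.0751
gripper_force: 0.0
```

```bash
python3 -c "
from h import *
delta(np.r_[K,.20],down(-165)); print(ctrl.get_obs()['joint_pos'].round(1))
t,R=tool(); im=ctrl.snapshot('wrist'); cv2.imwrite('pics/w4.png',cv2.resize(im[60:300,93:413,::-1],(800,600),interpolation=cv2.INTER_CUBIC))
for X in ([*K,.133],[*(K+[.027,0]),.133],[*(K+[0,.027]),.133]): print(((np.array(wproj(X,t,R))-[93,60])*2.5).round())
"
```

```text
clk 11.9 tcp [0.5827 0.1461 0.2008] open 75.06 F [-0.3  0.3 -0.8]
dpos mm [-1.4  2.7  0.8] ang [-0.1  0.  -0.1]
[ 3.270e+01  1.460e+01 -1.120e+01  1.000e-01 -6.420e+01 -1.078e+02]
[410. 373.]
[389. 446.]
[490. 393.]
```

View pics/w4.png

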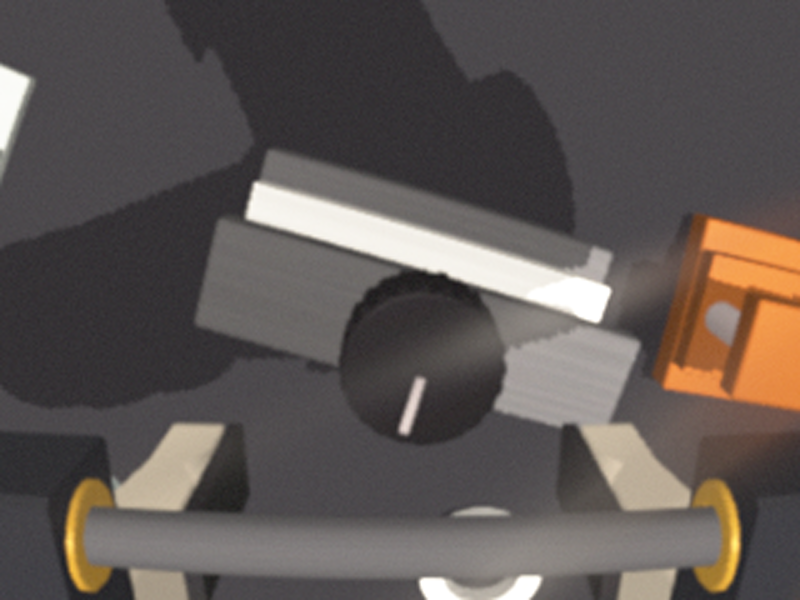

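The wrist crop shows the knob's top disc centred at about (423,362) with radius about 82, and the mark running (420,378)–(404,434). That is a few mm off the outside cameras' estimate, so I'll use a compromise and centre by force once gripping.

apply_moves:
  deltas:
    - {"fingers": 75, "delta_pos": [0, 4, 20], "angular": [0, 0, 0]}
    - {"fingers": 75, "delta_pos": [0, 4, 45], "angular": [0, 0, 0]}
    - {"fingers": 75, "delta_pos": [0, 4, 65], "angular": [0, 0, 0]}
    - {"fingers": 75, "delta_pos": [0, 4, 80], "angular": [0, 0, 0]}
    - {"fingers": 75, "delta_pos": [0, 4, 92], "angular": [0, 0, 0]}
    - {"fingers": 75, "delta_pos": [0, 4, 102], "angular": [0, 0, 0]}
    - {"fingers": 65, "delta_pos": [0, 4, 102], "angular": [0, 0, 0]}
    - {"fingers": 60, "delta_pos": [0, 4, 102], "angular": [0, 0, 0]}
    - {"fingers": 58, "delta_pos": [0, 4, 102], "angular": [0, 0, 0]}

```text
clock: 12.85
tool_pos: [0.5823, 0.1501, 0.0997]
orientation: [-180.0, 0.1, -165.0]
force: [-0.6, -0.4, -0.2]
opening: 0.0598
gripper_force: 0.0
```

```bash
cat > st.py <<'E'
from h import *
F=[];X=[];Y=[];q=[]
for i in range(4): im=ctrl.snapshot('top'); o=ctrl.get_obs(); F.append(o['force']);X.append(o['tool_pos']);Y.append(o['orientation'][2]);q.append(o['opening']*1e3)
t,R=tool()
print('F tool',R.inv().apply(np.mean(F,0)).round(1),'tcp',np.mean(X,0).round(4),'yaw',np.mean(Y).round(2),'open',np.mean(q).round(2),'clk',o['clock'],'j6',o['joint_pos'][5].round(1),'gf',o['gripper_force'],'Mz',np.round(o['moment'],2))
E
python3 st.py
```

```text
F tool [ 0.   1.4 -1.9] tcp [0.5822 0.1503 0.0997] yaw -165.0 open 58.51 clk 13.05 j6 -108.2 gf 1.1212848499417305 Mz [0.8  0.26 0.03]
```

apply_moves:
  deltas:
    - {"fingers": 60, "delta_pos": [0, 2, 0], "angular": [0, 0, 0]}
    - {"fingers": 57, "delta_pos": [0, 2, 0], "angular": [0, 0, 0]}
    - {"fingers": 50, "delta_pos": [0, 2, 0], "angular": [0, 0, 0]}
    - {"fingers": 45, "delta_pos": [0, 2, 0], "angular": [0, 0, 0]}
    - {"fingers": 45, "delta_pos": [0, 2, 0], "angular": [0, 0, 0]}

```text
clock: 13.55
tool_pos: [0.581, 0.1522, 0.0988]
orientation: [-180.0, 0.0, -165.0]
force: [-2.3, 3.9, 1.3]
opening: 0.0535
gripper_force: 30.0
```

```bash
python3 st.py
```

```text
F tool [ 1.8  5.2 -1.5] tcp [0.5811 0.1522 0.0989] yaw -165.0 open 53.36 clk 13.75 j6 -108.3 gf 30.00015288591385 Mz [1.61 1.04 0.12]
```

apply_moves:
  deltas:
    - {"fingers": 45, "delta_pos": [0, 0.8, 0], "angular": [0, 0, -4]}
    - {"fingers": 45, "delta_pos": [0, 0.8, 0], "angular": [0, 0, -10]}
    - {"fingers": 45, "delta_pos": [0, 0.8, 0], "angular": [0, 0, -16]}
    - {"fingers": 45, "delta_pos": [0, 0.8, 0], "angular": [0, 0, -22]}
    - {"fingers": 45, "delta_pos": [0, 0.8, 0], "angular": [0, 0, -28]}
    - {"fingers": 45, "delta_pos": [0, 0.8, 0], "angular": [0, 0, -34]}
    - {"fingers": 45, "delta_pos": [0, 0.8, 0], "angular": [0, 0, -40]}
    - {"fingers": 45, "delta_pos": [0, 0.8, 0], "angular": [0, 0, -46]}

```text
clock: 14.55
tool_pos: [0.5819, 0.1511, 0.0989]
orientation: [-179.9, -0.1, -118.8]
force: [5.1, -6.1, -2.1]
opening: 0.0534
gripper_force: 30.0
```

```bash
python3 st.py
```

```text
F tool [ 2.3 -6.3  1.4] tcp [0.5819 0.1511 0.0989] yaw -118.8 open 53.52 clk 14.75 j6 -62.4 gf 29.999673664569855 Mz [-1.69 -1.52  0.03]
```

apply_moves:
  deltas:
    - {"fingers": 45, "delta_pos": [0.2, -1, 0], "angular": [0, 0, -4]}
    - {"fingers": 45, "delta_pos": [0.2, -1, 0], "angular": [0, 0, -10]}
    - {"fingers": 45, "delta_pos": [0.2, -1, 0], "angular": [0, 0, -17]}
    - {"fingers": 45, "delta_pos": [0.2, -1, 0], "angular": [0, 0, -24]}
    - {"fingers": 45, "delta_pos": [0.2, -1, 0], "angular": [0, 0, -31]}
    - {"fingers": 45, "delta_pos": [0.2, -1, 0], "angular": [0, 0, -38]}
    - {"fingers": 45, "delta_pos": [0.2, -1, 0], "angular": [0, 0, -45]}
    - {"fingers": 45, "delta_pos": [0.2, -1, 0], "angular": [0, 0, -52]}
    - {"fingers": 45, "delta_pos": [0.2, -1, 0], "angular": [0, 0, -59]}
    - {"fingers": 45, "delta_pos": [0.2, -1, 0], "angular": [0, 0, -66]}

```text
clock: 15.75
tool_pos: [0.584, 0.1512, 0.0989]
orientation: [-179.9, -0.2, -52.7]
force: [9.6, -2.2, -5.6]
opening: 0.0534
gripper_force: 30.0
```

```bash
python3 st.py
```

```text
F tool [ 8.2 -5.4  6. ] tcp [0.584  0.1512 0.0989] yaw -52.75 open 53.44 clk 15.95 j6 3.7 gf 29.998923540115356 Mz [-1.18 -3.13  0.01]
```

apply_moves:
  deltas:
    - {"fingers": 45, "delta_pos": [1, -1, 0], "angular": [0, 0, -4]}
    - {"fingers": 45, "delta_pos": [1, -1, 0], "angular": [0, 0, -10]}
    - {"fingers": 45, "delta_pos": [1, -1, 0], "angular": [0, 0, -17]}
    - {"fingers": 45, "delta_pos": [1, -1, 0], "angular": [0, 0, -24]}
    - {"fingers": 45, "delta_pos": [1, -1, 0], "angular": [0, 0, -31]}
    - {"fingers": 45, "delta_pos": [1, -1, 0], "angular": [0, 0, -38]}
    - {"fingers": 45, "delta_pos": [1, -1, 0], "angular": [0, 0, -45]}
    - {"fingers": 45, "delta_pos": [1, -1, 0], "angular": [0, 0, -52]}
    - {"fingers": 45, "delta_pos": [1, -1, 0], "angular": [0, 0, -59]}

```text
clock: 16.85
tool_pos: [0.5849, 0.1529, 0.0989]
orientation: [-180.0, -0.2, 6.3]
force: [3.0, 6.8, -3.5]
opening: 0.054
gripper_force: 30.0
```

```bash
python3 st.py
```

```text
F tool [ 4.9 -4.7  4.4] tcp [0.5849 0.1529 0.0989] yaw 6.27 open 53.66 clk 17.05 j6 62.8 gf 29.999273121356964 Mz [ 1.88 -1.32  0.08]
```

apply_moves:
  deltas:
    - {"fingers": 45, "delta_pos": [0.5, -0.8, 0], "angular": [0, 0, -4]}
    - {"fingers": 45, "delta_pos": [0.5, -0.8, 0], "angular": [0, 0, -11]}
    - {"fingers": 45, "delta_pos": [0.5, -0.8, 0], "angular": [0, 0, -18]}
    - {"fingers": 45, "delta_pos": [0.5, -0.8, 0], "angular": [0, 0, -25]}
    - {"fingers": 45, "delta_pos": [0.5, -0.8, 0], "angular": [0, 0, -32]}
    - {"fingers": 45, "delta_pos": [0.5, -0.8, 0], "angular": [0, 0, -39]}
    - {"fingers": 45, "delta_pos": [0.5, -0.8, 0], "angular": [0, 0, -44.5]}
    - {"fingers": 45, "delta_pos": [0.5, -0.8, 0], "angular": [0, 0, -44.5]}

```text
clock: 17.85
tool_pos: [0.5842, 0.1542, 0.0989]
orientation: [180.0, -0.1, 50.7]
force: [-0.4, 8.6, -0.5]
opening: 0.0535
gripper_force: 30.0
```

```bash
python3 st.py
```

```text
F tool [ 6.1 -6.3  0.6] tcp [0.5842 0.1542 0.0989] yaw 50.52 open 53.53 clk 18.05 j6 107.2 gf 29.999975860118866 Mz [3.06 0.64 0.12]
```

apply_moves:
  deltas:
    - {"fingers": 45, "delta_pos": [0, -1, 0], "angular": [0, 0, 0]}
    - {"fingers": 45, "delta_pos": [0, -1, 0], "angular": [0, 0, 0]}
    - {"fingers": 75, "delta_pos": [0, -1, 0], "angular": [0, 0, 0]}
    - {"fingers": 75, "delta_pos": [0, -1, 0], "angular": [0, 0, 0]}
    - {"fingers": 75, "delta_pos": [0, -1, 0], "angular": [0, 0, 0]}
    - {"fingers": 75, "delta_pos": [0, -1, 0], "angular": [0, 0, 0]}
    - {"fingers": 75, "delta_pos": [0, -1, -20], "angular": [0, 0, 0]}
    - {"fingers": 75, "delta_pos": [0, -1, -50], "angular": [0, 0, 0]}
    - {"fingers": 75, "delta_pos": [0, -1, -80], "angular": [0, 0, 0]}
    - {"fingers": 75, "delta_pos": [0, -1, -100], "angular": [0, 0, 0]}

```text
clock: 19.05
tool_pos: [0.5834, 0.1533, 0.2012]
orientation: [179.9, -0.1, 50.5]
force: [0.4, 0.5, -0.3]
opening: 0.0749
gripper_force: 0.0
```

```bash
python3 - <<'E'
from h import *
delta([.5842,.1542,.20],down(50.5)); t,R=tool()
im=ctrl.snapshot('wrist'); cv2.imwrite('pics/w5.png',cv2.resize(im[60:300,93:413,::-1],(800,600),interpolation=cv2.INTER_CUBIC))
c=np.array([.5842,.1535,.133])
for a in (0,90,180,270): print(a,((np.array(wproj(c+.02*np.array([np.cos(np.radians(a)),np.sin(np.radians(a)),0]),t,R))-[93,60])*2.5).round())
E
```

```text
clk 19.05 tcp [0.5834 0.1533 0.2012] open 74.91 F [ 0.4  0.5 -0.3]
dpos mm [1.3 0.  1.2] ang [ 0.1 -0.1 -0. ]
0 [452. 324.]
90 [363. 316.]
180 [356. 399.]
270 [442. 406.]
```

View pics/w5.png

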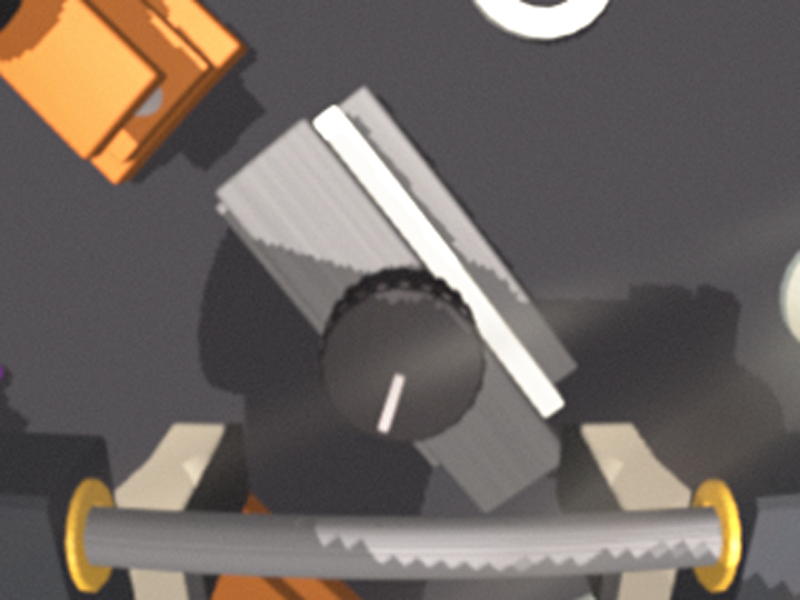

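The final picture shows the mark running (399,376)–(384,431), the same tool-frame direction as before the grip. So the knob followed the full 215.5° turn without slip, for a gap of about 12.0 mm, and the gripper is clear.

```bash
python3 -c "
from plant import ctrl
print(ctrl.close_job())"
```

```text
the job is handed in; nothing more can be done
None
```

I measured the middle plate at about 11.8–12 mm, turned the steel clamp's knob 215.5° to a gap of about 12.0 mm, let go and handed the job in; the plates were still standing, and the arm never went near the jar, wrench or ring.

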